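# Spray the battery terminal on the garage bench

## Robot

A 6-joint arm with a two-finger parallel gripper is mounted at the origin on the work surface. World frame = base frame: x ahead of the robot, y to its left, z up, the work surface at z = 0. Lengths are in m, angles in degrees, forces in N, time in s.
With the tool pointing down it reaches from about 0.325 to 0.9 m from the base axis. Payload 3.5 kg.
Tool frame: the origin (TCP) lies at the very end of the fingers, on their centre line; the grasp point (between the pads) lies 19 mm behind it (r.grip_point_offset is the distance from the TCP to the grasp point, in m); z points along the fingers, y is the direction in which the jaws open and shut (so a half turn about z gives the same grasp; the last joint's range is limited). The gripper opens to 85 mm and grips with 20 to 120 N. Pads are 22 mm wide; open, the fingers measure 114 mm over their backs; the gripper's body (76 mm by 85 mm) begins 54 mm behind the grasp point. The pads swing forward as they close: fully open they stand 13 mm farther back than shut.
Start: joints at [-79.148, 15.837, -1.513, 72.651, 0, 84.076], TCP at [0.18, -0.598, 0.231] pointing down, gripper open.
Joint ranges: [-178.77, 178.77], [-48.84, 107.48], [-61.69, 71.31], [-111.58, 123.2], [-90, 87.43], [-180, 180]. Speed limits (degrees/s): [147.25, 147.25, 180, 180, 180, 180].

## Interface

Orientations are given as [roll, pitch, yaw] about the fixed x, y, z axes, in that order (R = Rz(yaw) Ry(pitch) Rx(roll)).
In Python, from station import r gives the robot as it stands.
- The arm moves only by the tool jog_arm, never from a script. Its argument "increments" is a list of rows, each a list of 6 numbers: the shift along the tool's x, y, z in m, then the turn, a rotation vector about the tool's x, y, z in rad. In form: [[tx, ty, tz, rx, ry, rz], ...]. A call has 1 to 12 rows; each row shifts and turns the commanded pose from where the row before left it, along the tool's axes as they then stand; what a row does not reach is not made up. A row lasts 1/12 s, in which the tool goes at most 41.7 mm and 7.16 degrees, less where a joint would pass 70% of its speed; a pose out of reach is approached as far as the arm can. A call is refused whole if a number of a shift passes 0.0417 or a number of a turn 0.125, either way. A call with a gripper value outside its range is refused whole. "hand" is the closure, from -1 (fully open) to 1 (shut), set as the call begins (left out, the last holds). The fingers move at their own pace and stop on an object; "force" is the grip in N (left out, the last holds). Time passes only in rows, so rows that do not move let the fingers close. It gives the time, the measured TCP pose, the force and the opening at its end, in the units of the state.
- r.get_obs(): the state, without advancing time (a new reading comes with each control period).
- r.grab_frame(name): name is "scene" or "top" or "wrist"; returns a dict with "frame" (400x640x3 uint8, blue, green, red), "range_z" (400x640 float32, m along the optical axis (not along the pixel's ray), 0 where there is no reading), "intrinsics" (3x3 intrinsics, pixels), "T" (4x4, takes a point from camera to world coordinates). Camera axes: x right, y up, looking along -z (the intrinsics and any distortion apply to the point x, -y, -z); pixel columns grow to the right and rows downward; lengths in m; the calibration is good to about 2 mm. A picture is of the moment at which its call begins.
- r.sign_off(): hands the job in, once; it reports no verdict.
The state is a dict: "time_s": time; "joint_pos": joint angles; "qd": joint speeds; "tau": joint torques, N m; "ee_pos": TCP position; "orientation": TCP orientation; "wrist_force": force on the tool from outside, world axes, zero at the start; "ft_torque": the same for the moment, N m; "width": finger opening in m.
Only numpy, scipy, OpenCV 4.12 (cv2) and the standard library are available. Lean on these libraries where they do the work, as an engineer would, in place of code of your own. Each camera call takes 0.05 s, during which the arm holds its last target.

## Task

The battery's near terminal post needs a coat of protective spray from the tall, slim spray can that is fixed to the bench with its nozzle pointing at that post. Press the sprung nozzle cap on top of that can right down from above, keep it down for about half a second, then let it spring fully back up. Do not set off the short, wide spray can.

Things in the scene. Friction and masses are not known exactly. Their poses are not given: they have to be found in the camera images.
- spray_cap_top (a point): Centre of the flat top of the cap to press: black cylinder 38 mm across, 26 mm high, with a 10 mm thick snout standing 18 mm out of its side. It sits on a tall, slim metal spray can (52 mm across, cap top 202 mm above the bench when up) held upright in a steel foot fixed to the bench. z up, x along the snout, towards the battery; the point goes down with the cap.
- spray_cap (a joint): How far the cap on the tall, slim can is pressed down, in m: 0 up, 0.010 fully down. A spring pushes it up with about 2 N at the top and 9 N fully down; it springs back by itself. It sprays when pressed beyond about 0.006.
- wide_cap (a joint): The same for the like cap of the short, wide can (84 mm across, cap top 137 mm above the bench), to be left alone: 0 up, 0.010 fully down. A third can, tall and slim too (208 mm high in all), is closed by a smooth domed black cover without a snout. The three stand at least 150 mm apart, in any order.
- battery: Small grey battery, 140 x 80 x 105 mm, with a black top, fixed on a 60 mm high wooden stand (battery top 165 mm above the bench). Origin on the bench directly under its near, bare steel post (18 mm across, top 183 mm above the bench), at which the tall can's snout points; x runs along the battery to a second post with a yellow cover. z up.
There are look-alikes about, which are no part of the job. What is shaped like the part that bears wide_cap but purple or yellow is not meant.

How it is judged:
By the outcome, as a careful person would: the job done as asked, in the order asked, and still so for the second after the job is handed in, with the robot touching nothing.
It also fails if it takes over 32 s, if anything falls off the work surface, if the arm or the gripper's body presses on something with over 40 N, if the wrist force passes 120 N, or if a joint passes its speed limit or range.

## Working session

There is one attempt and no reset: what is moved stays moved. The work goes in short steps, Python scripts to look and compute and a tool call to move; the robot and the scene stay as the last step left them, time stands still between calls to the robot, and variables do not carry over. Pictures are saved under pics/ and viewed, and the job is handed in when it is done.

Besides the shell and the picture viewer there is one more tool, called by a JSON object that holds its "op" and its "data". jog_arm: Moves the arm, as the interface text tells. Its arguments: {"type":"object","properties":{"increments":{"type":"array"},"hand":{"type":"number"},"force":{"type":"number"}},"required":["increments"]}

```bash
mkdir -p pics; ls; cat > h.py <<'E'
import numpy as np,cv2
from station import r
def shot(n,tag):
    f=r.grab_frame(n); np.savez(f'pics/{tag}.npz',**{k:f[k] for k in('frame','range_z','intrinsics','T')})
    cv2.imwrite(f'pics/{tag}.png',f['frame']); return f
def world(f,u,v,z=None):
    K=f['intrinsics'];T=f['T'];d=f['range_z'][int(v),int(u)] if z is None else z
    p=np.array([(u-K[0,2])/K[0,0]*d,-(v-K[1,2])/K[1,1]*d,-d,1]);return (T@p)[:3]
E
python3 - <<'E'
from h import *
for n in('scene','top'):
    f=shot(n,n+'0'); print(n,f['intrinsics'].round(1).tolist(),f['T'].round(3).tolist(),f.keys())
print(r.get_obs())
E
```

```text
pics
scene [[388.1, 0.0, 315.2], [0.0, 388.1, 194.8], [0.0, 0.0, 1.0]] [[-0.697, -0.503, 0.512, 1.053], [0.717, -0.486, 0.499, 0.535], [-0.002, 0.715, 0.699, 0.79], [0.0, 0.0, 0.0, 1.0]] dict_keys(['frame', 'range_z', 'intrinsics', 'T'])
top [[501.3, 0.0, 316.7], [0.0, 501.3, 196.9], [0.0, 0.0, 1.0]] [[0.015, 0.998, -0.065, 0.51], [-1.0, 0.015, 0.011, 0.071], [0.012, 0.065, 0.998, 1.257], [0.0, 0.0, 0.0, 1.0]] dict_keys(['frame', 'range_z', 'intrinsics', 'T'])
{'time_s': 0.1, 'joint_pos': array([-7.91466177e+01,  1.58753460e+01, -1.59141634e+00,  7.26515001e+01,
       -1.60015526e-03,  8.40783982e+01]), 'qd': array([ 0.04879811, -0.12167454,  0.06349275, -0.03159178, -0.06584361,
        0.05779243]), 'tau': array([ 1.38049007e-03, -4.46707463e+01,  2.96128607e+01,  8.45650909e-03,
       -1.17457407e-04,  2.05078727e-06]), 'ee_pos': array([ 0.180258  , -0.59768378,  0.23024409]), 'orientation': array([-1.79882204e+02, -1.06092218e-02,  1.67749748e+01]), 'wrist_force': array([ 0.45453286, -0.05963118,  0.07894361]), 'ft_torque': array([-0.02580419,  0.0169646 , -0.00462695]), 'width': 0.08524296708386922}
```

View pics/scene0.png

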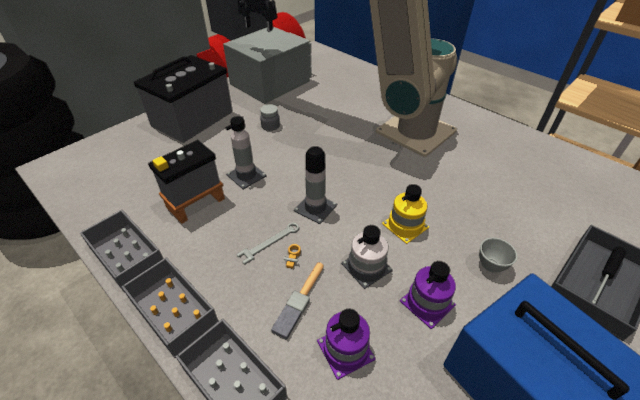

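View pics/top0.png

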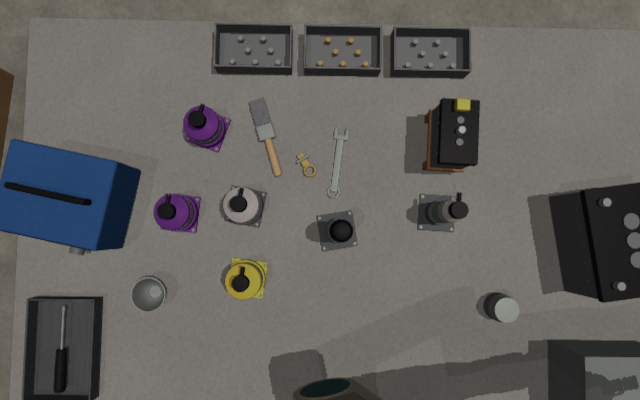

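Candidates for the cap:
- Tall can with snout: scene (237,122), top (457,208).
- Domed tall can: scene (315,155), top (341,230).
- White wide can: scene (371,235), top (238,203).
- Purple and yellow wide look-alikes.

I choose the first. Next is a close crop to check it and measurements from both views.

```bash
python3 - <<'E'
import numpy as np,cv2
a=cv2.imread('pics/scene0.png')[100:220,140:260];b=cv2.imread('pics/top0.png')[90:240,400:500]
cv2.imwrite('pics/crop.png',np.hstack([cv2.resize(a,(400,400),interpolation=2),cv2.resize(b,(267,400),interpolation=2)]))
from h import world
for n,(u0,u1,v0,v1) in(('scene0',(222,255,110,135)),('top0',(440,475,190,225))):
    f=dict(np.load(f'pics/{n}.npz'))
    P=np.array([[*world(f,u,v),u,v] for u in range(u0,u1) for v in range(v0,v1) if f['range_z'][v,u]>0])
    q=P[(P[:,2]>.19)&(P[:,2]<.215)]; print(n,len(q),q.min(0).round(3),q.max(0).round(3),np.median(q,0).round(4))
    z=P[:,2]; print(np.histogram(z,np.arange(.1,.24,.01)))
E
```

```text
scene0 149 [ 5.42e-01 -2.60e-01  1.90e-01  2.25e+02  1.16e+02] [ 5.97e-01 -2.23e-01  2.04e-01  2.44e+02  1.28e+02] [ 5.649e-01 -2.383e-01  2.004e-01  2.360e+02  1.220e+02]
(array([ 0,  0,  0,  0,  0, 16, 52, 13, 43, 68, 81,  0,  0]), array([0.1 , 0.11, 0.12, 0.13, 0.14, 0.15, 0.16, 0.17, 0.18, 0.19, 0.2 ,
       0.21, 0.22, 0.23]))
top0 299 [ 5.41e-01 -2.59e-01  1.90e-01  4.50e+02  1.92e+02] [ 5.95e-01 -2.24e-01  2.06e-01  4.67e+02  2.17e+02] [ 5.603e-01 -2.411e-01  2.017e-01  4.580e+02  2.080e+02]
(array([  7,   8,  18,  18,  40, 136,  38,   3,  30,  86, 213,   0,   0]), array([0.1 , 0.11, 0.12, 0.13, 0.14, 0.15, 0.16, 0.17, 0.18, 0.19, 0.2 ,
       0.21, 0.22, 0.23]))
```

View pics/crop.png

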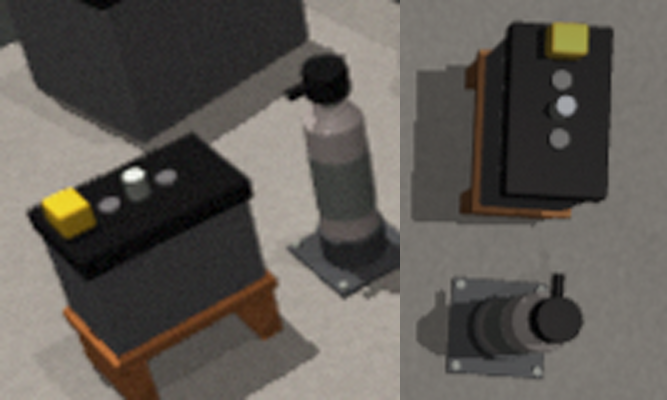

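The crop confirms it: flat black cap with its snout pointing at the bare post of the small battery. Both views put the cap centre near (0.560, -0.2415) with its top at 0.202. Next I check heights along the path.

```bash
python3 - <<'E'
import numpy as np
from h import *
a=np.array([.18,-.598]);b=np.array([.56,-.2415])
for n in('scene0','top0'):
    f=dict(np.load(f'pics/{n}.npz'));d=f['range_z'];K=f['intrinsics']
    v,u=np.mgrid[:400,:640]
    P=np.stack([(u-K[0,2])/K[0,0]*d,-(v-K[1,2])/K[1,1]*d,-d,d*0+1],-1).reshape(-1,4)@f['T'].T
    P=P[(d.ravel()>0)][:,:3]
    t=((P[:,:2]-a)@(b-a))/((b-a)@(b-a)); q=np.linalg.norm(P[:,:2]-a-np.clip(t,0,1)[:,None]*(b-a),axis=1)
    for i in range(11):
        m=(q<.09)&(abs(np.clip(t,0,1)-i/10)<.05)
        if m.any(): print(n,i,m.sum(),P[m,2].max().round(3))
e=r.get_obs()
from scipy.spatial.transform import Rotation as R
M=R.from_euler('xyz',e['orientation'],degrees=True).as_matrix()
print(M.T@(np.array([.56,-.2415,.29])-e['ee_pos']))
E
```

```text
scene0 0 1248 0.348
scene0 1 1618 0.349
scene0 2 874 0.172
scene0 3 233 0.005
scene0 4 184 0.072
scene0 5 628 0.073
scene0 6 305 0.042
scene0 7 324 0.005
scene0 8 363 0.005
scene0 9 388 0.032
scene0 10 2170 0.204
top0 0 1299 0.176
top0 1 3499 0.176
top0 2 2434 0.176
top0 3 1515 0.009
top0 4 1238 0.076
top0 5 1789 0.079
top0 6 1513 0.008
top0 7 1491 0.008
top0 8 1480 0.009
top0 9 1186 0.037
top0 10 3025 0.206
[ 0.46639288 -0.23155008 -0.05919362]
```

{"op": "jog_arm", "data": {"increments": [[0,0,-0.03,0,0,0],[0,0,-0.03,0,0,0],[0.03,-0.015,0,0,0,0],[0.035,-0.0175,0,0,0,0],[0.035,-0.0175,0,0,0,0],[0.035,-0.0175,0,0,0,0],[0.035,-0.0175,0,0,0,0],[0.035,-0.0175,0,0,0,0],[0.035,-0.0175,0,0,0,0],[0.035,-0.0175,0,0,0,0],[0.035,-0.0175,0,0,0,0],[0.035,-0.0175,0,0,0,0]], "hand": 1, "force": 30}}

```text
time_s: 1.1
ee_pos: [0.4618, -0.3319, 0.2909]
orientation: [-180.0, 0.0, 16.8]
wrist_force: [0.6, -0.8, -0.3]
width: -0.0
```

```bash
cat > go.py <<'E'
import sys
from h import *
from scipy.spatial.transform import Rotation as R
e=r.get_obs();M=R.from_euler('xyz',e['orientation'],degrees=True).as_matrix()
print(e['time_s'],e['ee_pos'],e['orientation'],e['width'],e['wrist_force'])
print((M.T@(np.array(eval(sys.argv[1]))-e['ee_pos'])).round(4))
E
python3 go.py .56,-.2415,.29
python3 -c "
from h import *
shot('wrist','w1');shot('scene','s1')"
```

```text
1.1 [ 0.46175665 -0.33188056  0.2908884 ] [-1.79966082e+02  2.33216573e-02  1.67704119e+01] -2.9854383480248118e-05 [ 0.63598458 -0.76706945 -0.26738029]
[ 0.1201 -0.0582  0.0009]
```

View pics/w1.png

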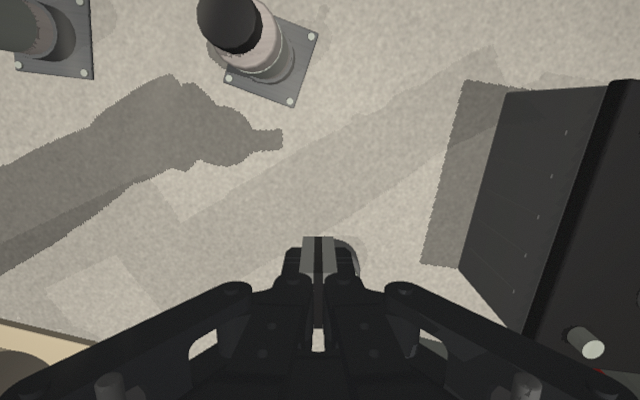

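The wrist view shows the fingers shut and the chosen cap at about (228,20), partly cut off at the frame edge. I move most of the way and look again.

{"op": "jog_arm", "data": {"increments": [[0.03,-0.0145,0,0,0,0],[0.02,-0.01,0,0,0,0],[0,0,0,0,0,0],[0,0,0,0,0,0]]}}

```text
time_s: 1.53
ee_pos: [0.5016, -0.2954, 0.2907]
orientation: [-180.0, 0.1, 16.9]
wrist_force: [-0.6, -0.3, -0.2]
width: -0.0001
```

```bash
python3 - <<'E'
from h import *
f=shot('wrist','w2'); K=f['intrinsics']; d=f['range_z']; v,u=np.mgrid[:400,:640]
P=np.stack([(u-K[0,2])/K[0,0]*d,-(v-K[1,2])/K[1,1]*d,-d,d*0+1],-1).reshape(-1,4)@f['T'].T
P=P[d.ravel()>0][:,:3]
q=P[(P[:,2]>.196)&(P[:,2]<.208)&(np.hypot(P[:,0]-.56,P[:,1]+.24)<.03)]
print(len(q),q.min(0).round(4),q.max(0).round(4),np.median(q,0).round(4))
c=q[:,:2].astype(np.float32).copy()
print(cv2.minEnclosingCircle(c))
E
python3 go.py .56,-.2415,.29
```

```text
2664 [ 0.5407 -0.2615  0.196 ] [ 0.589  -0.2238  0.2043] [ 0.5598 -0.2431  0.2021]
((0.5648353695869446, -0.24300065636634827), 0.024250991642475128)
1.5833 [ 0.50115072 -0.29597423  0.29081633] [-1.79972884e+02  7.16055701e-02  1.67920362e+01] -0.00012590782559661137 [-0.27454367 -0.3323789   0.45129907]
[ 0.0721 -0.0351  0.0007]
```

View pics/w2.png

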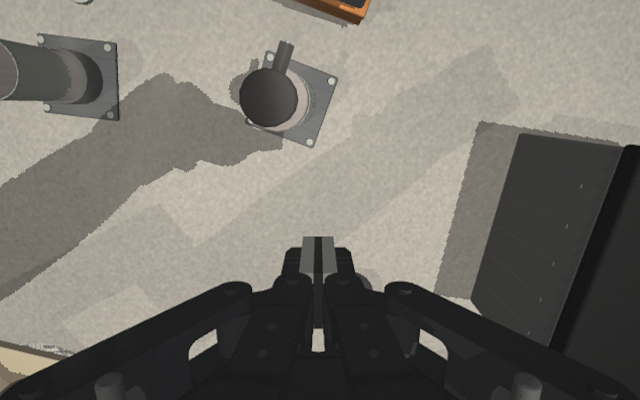

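The wrist view shows the cap at (268,97), with the snout up to (285,45). Its centre comes out at (0.560, -0.2425) and its top at 0.202, which agrees with the other cameras. I move over it and descend to 10 mm above.

{"op": "jog_arm", "data": {"increments": [[0.036,-0.0174,0,0,0,0],[0.036,-0.0174,0,0,0,0],[0,0,0,0,0,0],[0,0,0.02,0,0,0],[0,0,0.03,0,0,0],[0,0,0.02,0,0,0],[0,0,0.008,0,0,0],[0,0,0,0,0,0],[0,0,0,0,0,0]]}}

```text
time_s: 2.33
ee_pos: [0.5601, -0.2426, 0.2136]
orientation: [-180.0, 0.0, 16.7]
wrist_force: [0.2, 0.0, 0.4]
width: 0.0001
```

```bash
python3 go.py .56,-.2425,.202; python3 - <<'E'
from h import *
f=shot('scene','s3');g=shot('top','t3')
cv2.imwrite('pics/c3.png',np.hstack([cv2.resize(f['frame'][60:180,180:300],(400,400)),cv2.resize(g['frame'][150:270,400:520],(400,400))]))
E
```

```text
2.3333 [ 0.56005305 -0.24259964  0.21359096] [-1.79997653e+02  2.09259234e-02  1.67024997e+01] 0.00011236271461501468 [0.17090239 0.00872736 0.43458232]
[-0.     -0.0001  0.0116]
```

View pics/c3.png

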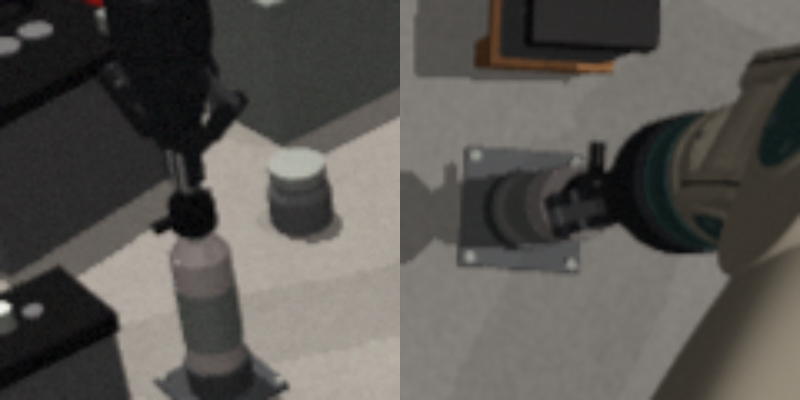

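Both views show the shut fingertips centred just above the cap. I press down in steps and watch the force.

{"op": "jog_arm", "data": {"increments": [[0,0,0.008,0,0,0],[0,0,0.006,0,0,0],[0,0,0.005,0,0,0],[0,0,0.002,0,0,0]]}}

```text
time_s: 2.77
ee_pos: [0.5618, -0.2425, 0.1933]
orientation: [179.8, -0.1, 16.8]
wrist_force: [-1.2, -0.9, 7.5]
width: -0.0
```

{"op": "jog_arm", "data": {"increments": [[0,0,0.002,0,0,0],[0,0,0.0005,0,0,0]]}}

```text
time_s: 2.93
ee_pos: [0.5618, -0.2425, 0.192]
orientation: [179.8, -0.1, 16.8]
wrist_force: [-1.5, 0.3, 10.7]
width: 0.0002
```

The force is 10.7 N, above the 9 N full-down spring force, and z shows 10 mm of travel, so the cap is bottomed. I hold it, then lift.

{"op": "jog_arm", "data": {"increments": [[0,0,0.0005,0,0,0],[0,0,0,0,0,0],[0,0,0,0,0,0],[0,0,0,0,0,0],[0,0,0,0,0,0]]}}

```text
time_s: 3.35
ee_pos: [0.5618, -0.2425, 0.192]
orientation: [179.8, -0.1, 16.8]
wrist_force: [-2.0, -0.3, 9.7]
width: 0.0003
```

{"op": "jog_arm", "data": {"increments": [[0,0,-0.02,0,0,0],[0,0,-0.03,0,0,0],[0,0,-0.03,0,0,0],[0,0,-0.02,0,0,0],[-0.035,0.017,0,0,0,0],[-0.035,0.017,0,0,0,0],[0,0,0,0,0,0],[0,0,0,0,0,0],[0,0,0,0,0,0]]}}

```text
time_s: 4.1
ee_pos: [0.5033, -0.2942, 0.2888]
orientation: [-179.9, 0.0, 16.7]
wrist_force: [-0.5, 0.7, 0.3]
width: 0.0
```

```bash
python3 go.py .56,-.2425,.202; python3 - <<'E'
from h import *
for n in('wrist','scene'):
    f=shot(n,n+'4'); K=f['intrinsics']; d=f['range_z']; v,u=np.mgrid[:400,:640]
    P=np.stack([(u-K[0,2])/K[0,0]*d,-(v-K[1,2])/K[1,1]*d,-d,d*0+1],-1).reshape(-1,4)@f['T'].T
    P=P[d.ravel()>0][:,:3]
    for nm,c,z in(('cap',(.56,-.2425),.18),):
        q=P[(P[:,2]>z)&(P[:,2]<.22)&(np.hypot(P[:,0]-c[0],P[:,1]-c[1])<.013)]
        print(n,nm,len(q),np.median(q,0).round(4))
E
```

```text
4.1 [ 0.50325727 -0.29419621  0.28876743] [-1.79940424e+02  1.32995414e-03  1.67435343e+01] 7.035177840023807e-06 [-0.52052849  0.66151509  0.26694589]
[ 0.0692 -0.0331  0.0868]
wrist cap 1306 [ 0.5602 -0.2424  0.2022]
scene cap 39 [ 0.5606 -0.2422  0.2015]
```

View pics/scene4.png

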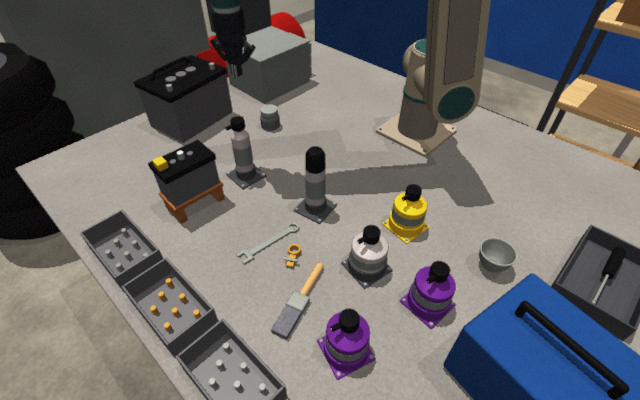

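The scene view shows the cap at (237,122) back up, the wide can at (371,240) undisturbed, and the arm clear of everything.

```bash
python3 -c "
from station import r
print(r.sign_off())"
```

```text
the job is handed in; nothing more can be done
None
```

I pressed the snouted cap on the tall, slim can with the shut fingertips and handed the job in at about 4.2 s.

- **Press:** The fingertips went 10 mm below the resting cap top, to z = 0.192. The wrist force was 10 N there, above the 9 N spring force, so the cap was fully down. I held it for about half a second, then lifted clear.
- **After release:** The cap top measured 0.2022 m in the wrist view and 0.2015 m in the scene view, so it is back up. The wrist force was about zero with the arm clear.
- **Other cans:** The arm stayed well away from the short, wide can, and the scene picture shows it and everything else where they were.
- **Small disagreement:** While pressing, the fingertips read about 2 mm off the cap centre along x. That is still well within the 38 mm cap. No check failed.

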